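Put the big spanner away in the stay-lid chest

TASK

Put the big spanner away in the blue bench chest: raise the lid by its handle until the folding stay locks and the lid stands open on its own, then lay the spanner flat on the chest floor beside the roller. Then push the stay's knee back over by its knob to unlock it while the lid is still up, and lower the lid gently until it is fully shut with the spanner and roller inside. Leave the hammer, the small spanner and the oil bottle where they are.

Things in the scene. Friction and masses are not known exactly. Their poses are not given: they have to be found in the camera images.
- chest: Blue sheet-steel chest fixed to the bench, 270 mm long (its x), 220 wide (its y), 75 high, walls and floor 6 mm, open-topped under the lid. Origin: centre of its underside; z up. The lid's hinge line runs along chest x at y = +110 mm, 75 mm above the bench; the lid's free edge is at y = -110 mm. The folding stay is outside the +x end.
- lid (a joint): Lid angle, rad: 0 shut, grows as the free edge rises; stops at about 1.55 (stay straight), rests locked at 1.536. Steel plate 270 x 220 x 6 mm, about 0.5 kg. Stiff hinge (0.3 N m): unlocked, the lid stays put above about 1.1 rad but falls below that if let go; let go with the edge more than 1 cm open it slams. Lifting takes 4 to 5 N at the handle.
- lid_handle (a point): Middle of the handle: round steel bar 12 mm thick, 110 long, parallel to the hinge, on the lid's top, 207 mm from the hinge line along the lid, 41 mm above the hinge line when shut (29 mm free between bar and lid). Axes turn with the lid: -y from hinge to free edge, z out of the lid's top. With the lid upright the bar is on the side away from the chest.
- lid_hinge (a point): Middle of the lid's hinge line. Axes turn with the lid: x along the hinge, -y from the hinge to the free edge. A fixed grey electric motor, about 200 x 130 mm and 150 mm high, stands on the bench to the left of the chest, at least 170 mm clear of this line on the side away from the chest.
- stay (a joint): Knee angle of the folding stay, rad: 0 folded (lid shut), 2.83 straight, 3.05 locked at its stop just past straight. With the lid raised to its end and let go, the knee sinks past straight and locks by itself. Locked, the lid cannot be lowered. Moving the knob 3 to 4 cm towards chest -y (2 to 4 N) unlocks it; the lid sinks about 0.2 rad with it and stays put there.
- stay_knob (a point): Middle of the black knob at the stay's knee: cylinder 18 mm thick along chest x, about 40 mm long, this point 43 mm outside the chest's +x end. Locked: about 115 mm above the bench, 65 mm from the hinge line towards chest -y. It swings at a radius of 96 mm about a pivot at chest y = -10 mm, 35 mm above the bench. Lid shut: near the free edge, 50 mm above the bench.
- spanner: The big double open-ended spanner, plain steel, 200 mm long (its x), jaws 44 mm wide, shank 22 mm wide and 134 mm long in the middle, 14 mm thick, 0.32 kg, lying flat. Origin at the middle of its underside.
- roller: Spare steel roller lying in the chest along chest x: 36 mm drum between two square end blocks 50 x 50 mm, 162 mm long, about 0.7 kg, it does not roll. Origin at the centre of its underside. It may lie nearer the hinge or nearer the free edge.
- hammer: Hammer, wooden handle and 80 mm wide steel head, 174 mm long along its x, 28 mm high, head at its +x end; leave alone. Origin on its underside.
- small_spanner: Small double open-ended spanner like the big one, but 130 mm long, jaws 30 mm wide, 9 mm thick; leave alone. Origin at the middle of its underside.
- oil_bottle: Grey oil bottle with black cap, 52 mm thick, 130 mm high, standing; leave alone. Origin at the centre of its underside.
Things that resemble listed ones, but are neither listed nor needed, are in the scene too. Leave any red or turquoise look-alike of the spanner alone.

How it is judged:
On the way, in this order (a step that is already met when the one before it is completed fails the run):
1. the lid stands open on its locked stay, untouched by the fingers (value of joint lid above 1.45 rad and value of joint stay above 2.93 rad and contact force between the fingers and lid below 0.3 N), for 0.3 s.
2. the spanner lies released and flat on the chest floor, with the stay still locked (value of joint lid above 1.45 rad and value of joint stay above 2.93 rad and x of spanner in the frame of chest between -0.06 and 0.06 m and y of spanner in the frame of chest between -0.095 and 0.095 m and z of spanner in the frame of chest below 0.022 m and angle between spanner's own z axis and vertical below 0.2 rad and contact force between the fingers and spanner below 0.3 N and linear speed of spanner below 0.03 m/s), for 0.2 s.
3. the stay is unlocked while the lid is still up (value of joint stay below 2.6 rad and value of joint lid above 0.9 rad), for 0.1 s.
At the end, for the whole second after the job is handed in: The lid is shut (within 0.03 rad, about 6 mm at its edge), the stay folded; the big spanner lies flat (within 0.2 rad) on the chest floor inside, its underside no more than 22 mm above the bench, with the roller still flat beside it, both at rest (value of joint lid below 0.03 rad and value of joint stay below 0.3 rad and x of spanner in the frame of chest between -0.06 and 0.06 m and y of spanner in the frame of chest between -0.095 and 0.095 m and z of spanner in the frame of chest below 0.022 m and angle between spanner's own z axis and vertical below 0.2 rad and x of roller in the frame of chest between -0.08 and 0.08 m and y of roller in the frame of chest between -0.09 and 0.09 m and z of roller in the frame of chest below 0.02 m and linear speed of each of spanner, roller below 0.03 m/s); the robot touches nothing.
It fails at once if the lid falls or is slammed (closing faster than 2 rad/s, 0.44 m/s at the edge) (velocity of joint lid below -2 rad/s).
It fails at once if the hammer is moved more than 30 mm or tipped (distance of hammer from where it was at the start of the episode above 0.03 m or angle between hammer's own z axis and vertical above 0.4 rad).
It fails at once if the small spanner is moved more than 30 mm or tipped (distance of small_spanner from where it was at the start of the episode above 0.03 m or angle between small_spanner's own z axis and vertical above 0.4 rad).
It fails at once if the oil bottle is moved more than 30 mm or tipped (distance of oil_bottle from where it was at the start of the episode above 0.03 m or angle between oil_bottle's own z axis and vertical above 0.4 rad).
It also fails if it takes over 72 s, if anything falls off the work surface, if the arm or the gripper's body presses on something with over 40 N, if the wrist force passes 120 N, or if a joint passes its speed limit or range.

ROBOT

A 6-joint arm with a two-finger parallel gripper is mounted at the origin on the work surface. World frame = base frame: x ahead of the robot, y to its left, z up, the work surface at z = 0. Lengths are in m, angles in rad, forces in N, time in s.
With the tool pointing down it reaches from about 0.325 to 0.875 m from the base axis. Payload 4.4 kg.
Tool frame: the origin (TCP) lies between the finger pads; the fingertips stand 8 mm ahead of it and the grasp point (between the pads) lies 11 mm behind it (bot.tip_extent is the distance from the TCP to the fingertips, in m); z points along the fingers, x is the direction in which the jaws open and shut, and the axes are right-handed (so a half turn about z gives the same grasp; the last joint's range is limited). The gripper opens to 85 mm and grips with 20 to 120 N. Pads are 22 mm wide; open, the fingers measure 114 mm over their backs; the gripper's body (76 mm by 85 mm) begins 54 mm behind the grasp point. The pads swing forward as they close: fully open they stand 13 mm farther back than shut.
Start: joints at [-1.46, 0.207, 1.542, -0, 1.393, -0.15], TCP at [0.149, -0.555, 0.239] pointing down, gripper open.
Joint ranges: [-2.73, 2.73], [-0.86, 2.22], [0.23, 2.46], [-1.11, 4.25], [0.08, 2.63], [-2.82, 2.82]. Speed limits (rad/s): [2.79, 2.79, 3.14, 3.14, 3.14, 3.14].

INTERFACE

Orientations are given as a 3x3 rotation matrix whose columns are the frame's x, y, z axes.
In Python, from plant import bot gives the robot as it stands.
- The arm moves only by the tool step_arm, never from a script. Its argument "series" is a list of rows, each an object with "fingers": the closure, from 0 (fully open) to 1 (shut); "translation": the shift along the world's x, y, z in mm, a list of three; "spin": the turn about the world's z in rad. In form: [{"fingers": fingers, "translation": [dx, dy, dz], "spin": spin}, ...]. A call has 1 to 12 rows; each row is the pose to reach, as a shift and turn from the pose measured when the call began; what a row does not reach only later rows make up. A row lasts 1/10 s, in which the tool goes at most 50 mm and 8.59 degrees, less where a joint would pass 70% of its speed; a pose out of reach is approached as far as the arm can. A call with a gripper value outside its range is refused whole. The fingers move at their own pace and stop on an object; "newtons" is the grip in N (left out, the last holds). Time passes only in rows, so rows that repeat a pose let the fingers close. It gives the time, the measured TCP pose, the force and the opening at its end, in the units of the state.
- bot.sense(): the state, without advancing time (a new reading comes with each control period).
- bot.capture(name): name is "side" or "top"; returns the picture (420x560x3 uint8, blue, green, red); there is no depth.
- bot.camera_model(name): a dict with "intrinsics" (3x3 intrinsics, pixels), "rvec" (rotation vector, rad) and "tvec" (3), from world to camera coordinates, as OpenCV has them. Camera axes: x right, y down, z forward; pixel columns grow to the right and rows downward; lengths in m; the calibration is good to about 2 mm. A picture is of the moment at which its call begins. camera_model takes no time and is no camera call.
- bot.hand_in(): hands the job in, once; it reports no verdict.
The state is a dict: "time": time; "joint_pos": joint angles; "joint_velocities": joint speeds; "tau": joint torques, N m; "eef_pos": TCP position; "ee_rot": TCP orientation; "contact_force": force on the tool from outside, world axes, zero at the start; "torque": the same for the moment, N m; "finger_gap": finger opening in m.
Only numpy, scipy, OpenCV 4.12 (cv2) and the standard library are available. Lean on these libraries where they do the work, as an engineer would, in place of code of your own. Each camera call takes 0.05 s, during which the arm holds its last target. There are 200 camera calls.

## Working session

There is one attempt and no reset: what is moved stays moved. The work goes in short steps, Python scripts to look and compute and a tool call to move; the robot and the scene stay as the last step left them, time stands still between calls to the robot, and variables do not carry over. Pictures are saved under pics/ and viewed, about 8 in all and at most 12, crops included, and the job is handed in when it is done.

Besides the shell and the picture viewer there is one more tool, called after "Emit:" as name(argument=value, ...) on one line, values as JSON. step_arm: Moves the arm, as the interface text tells. Its arguments: {"type":"object","properties":{"series":{"type":"array","items":{"type":"object","properties":{"fingers":{"type":"number"},"translation":{"type":"array","items":{"type":"number"}},"spin":{"type":"number"}}}},"newtons":{"type":"number"}},"required":["series"]}

```bash
mkdir -p pics; cat > h.py <<'E'
import numpy as np, cv2
from plant import bot
def cam(n):
    c=bot.camera_model(n); R=cv2.Rodrigues(np.array(c["rvec"],float))[0]; return np.array(c["intrinsics"]),R,np.array(c["tvec"],float).ravel()
def ray(n,uv):
    K,R,t=cam(n); d=R.T@np.linalg.solve(K,[uv[0],uv[1],1.]); return -R.T@t,d
def onz(n,uv,z):
    o,d=ray(n,uv); return o+d*(z-o[2])/d[2]
def proj(n,P):
    K,R,t=cam(n); p=K@(R@np.array(P,float)+t); return p[:2]/p[2]
def tri(a,b):
    o1,d1=ray("top",a);o2,d2=ray("side",b)
    s=np.linalg.lstsq(np.c_[d1,-d2],o2-o1,rcond=None)[0]
    p,q=o1+s[0]*d1,o2+s[1]*d2; return (p+q)/2,np.linalg.norm(p-q)
E
python3 - <<'E'
from h import *
for n in("top","side"):
    im=bot.capture(n); cv2.imwrite(f"pics/{n}0.png",cv2.resize(im,None,fx=1.4,fy=1.4,interpolation=cv2.INTER_CUBIC))
    cv2.imwrite(f"pics/{n}raw0.png",im)
    K,R,t=cam(n); print(n,K.tolist(),(-R.T@t).round(3),R[2].round(3))
s=bot.sense();print(s)
E
```

```text
top [[542.3151167900679, 0.0, 270.5905278180789], [0.0, 542.3151167900679, 209.16066902468287], [0.0, 0.0, 1.0]] [ 0.417 -0.149  1.575] [ 0.067  0.013 -0.998]
side [[526.2872863512001, 0.0, 278.5613826717803], [0.0, 526.2872863512001, 207.69017812280305], [0.0, 0.0, 1.0]] [-0.128  0.846  0.776] [ 0.46  -0.74  -0.491]
{'time': 0.1, 'joint_pos': array([-1.45952719e+00,  2.07366040e-01,  1.54280711e+00,  3.84363514e-05,
        1.39350886e+00, -1.50497442e-01]), 'joint_velocities': array([ 0.00154622, -0.00161107, -0.0035027 ,  0.00023518, -0.00031549,
        0.00048872]), 'tau': array([-8.71275752e-04, -3.84094548e+01, -2.92549574e+01, -1.67437097e-04,
        4.85731900e-03, -1.68947258e-05]), 'eef_pos': array([ 0.14872998, -0.55474387,  0.23822601]), 'ee_rot': array([[ 2.58780564e-01, -9.65936117e-01, -1.94400834e-04],
       [-9.65933940e-01, -2.58780399e-01,  2.08063058e-03],
       [-2.06006335e-03, -3.50648391e-04, -9.99997817e-01]]), 'contact_force': array([-0.7107434 , -0.85140917, -0.02732556]), 'torque': array([ 0.02389776, -0.00097208,  0.02884289]), 'finger_gap': 0.08552623863488285}
```

View pics/top0.png

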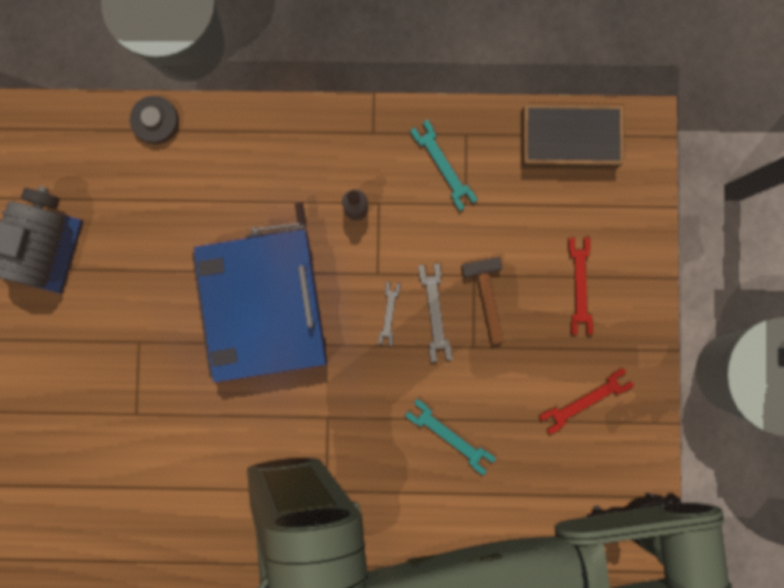

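View pics/side0.png

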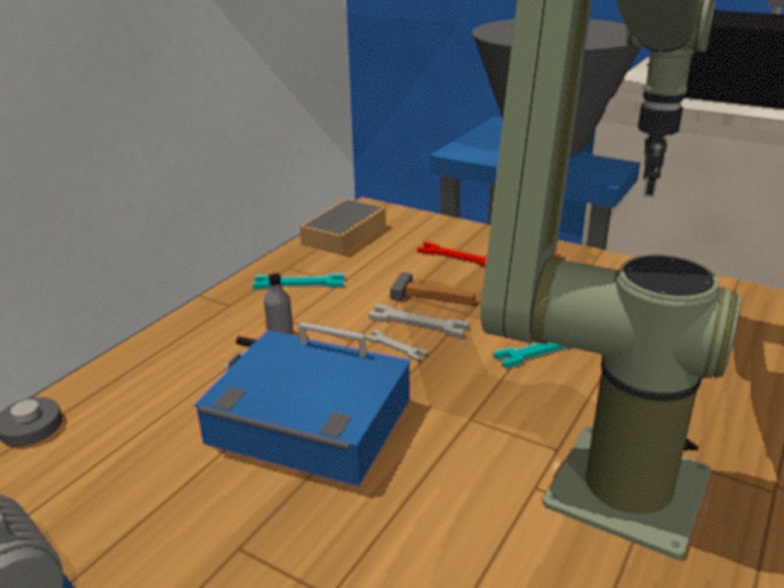

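```bash
python3 - <<'E'
from h import *
im=cv2.imread("pics/topraw0.png"); hsv=cv2.cvtColor(im,cv2.COLOR_BGR2HSV)
m=cv2.inRange(hsv,(100,120,60),(130,255,255)); m[:, :100]=0; m[300:]=0
c=max(cv2.findContours(m,0,2)[0],key=cv2.contourArea)
r=cv2.minAreaRect(c); b=cv2.boxPoints(r); print("rect",r); P=np.array([onz("top",p,.081) for p in b]); print(P.round(4))
print("sides",np.linalg.norm(np.roll(P,-1,0)-P,axis=1), "ctr",P.mean(0))
v=hsv[...,2]
for row in (215,):
    print(v[row,140:240])
# grey things: handle, spanners
g=cv2.inRange(hsv,(0,0,95),(179,70,255)); g[:150]=0;g[270:]=0;g[:,:200]=0;g[:,345:]=0
for c in cv2.findContours(g,0,2)[0]:
    if cv2.contourArea(c)>40:
        q=cv2.minAreaRect(c); z=.116 if q[0][0]<230 else .01
        B=np.array([onz("top",p,z) for p in cv2.boxPoints(q)]); print("grey",q,B.mean(0).round(4),np.linalg.norm(B[1]-B[0]).round(3),np.linalg.norm(B[2]-B[1]).round(3), (B[1]-B[0]).round(3),(B[2]-B[1]).round(3))
cv2.imwrite("pics/g.png",g)
crop=im[130:290,130:370]; cv2.imwrite("pics/crop0.png",cv2.resize(crop,None,fx=3.3,fy=3.3,interpolation=cv2.INTER_CUBIC))
E
```

```text
rect ((184.783935546875, 217.77459716796875), (95.86073303222656, 79.9826889038086), 80.90972137451172)
[[ 0.6026  0.2414  0.081 ]
 [ 0.6411  0.0223  0.081 ]
 [ 0.3797 -0.0253  0.081 ]
 [ 0.3416  0.1912  0.081 ]]
sides [0.22248542 0.26575404 0.21979062 0.26583867] ctr [0.49123467 0.10739482 0.081     ]
[144 129  99  81 102 110 112 113 115 113 113 115 114 115 115 116 116 116
 117 115 117 116 116 116 116 118 117 118 118 118 119 118 120 120 120 120
 120 121 119 119 119 120 120 120 118 119 119 119 119 118 118 119 119 118
 120 120 119 119 118 119 119 118 118 119 119 118 119 119 120 119 119 119
 120 119 119 113 105 106 121 116 101 107 113 114 104  82  63  86 107 115
 117 116 117 117 118 116 117 116 116 117]
grey ((277.5000305175781, 224.0), (8.749346733093262, 43.444087982177734), 7.907163143157959) [ 0.4802 -0.1493  0.01  ] 0.126 0.025 [ 0.125 -0.015  0.   ] [-0.003 -0.025  0.   ]
grey ((310.3952331542969, 223.2139892578125), (68.59297180175781, 14.868417739868164), 82.40535736083984) [ 0.4842 -0.244   0.01  ] 0.043 0.198 [ 0.006 -0.043  0.   ] [-0.196 -0.028  0.   ]
grey ((217.611572265625, 210.4847869873047), (43.551490783691406, 5.224377632141113), 82.23483276367188) [0.5099 0.013  0.116 ] 0.014 0.118 [ 0.002 -0.014  0.   ] [-0.116 -0.018  0.   ]
```

View pics/crop0.png

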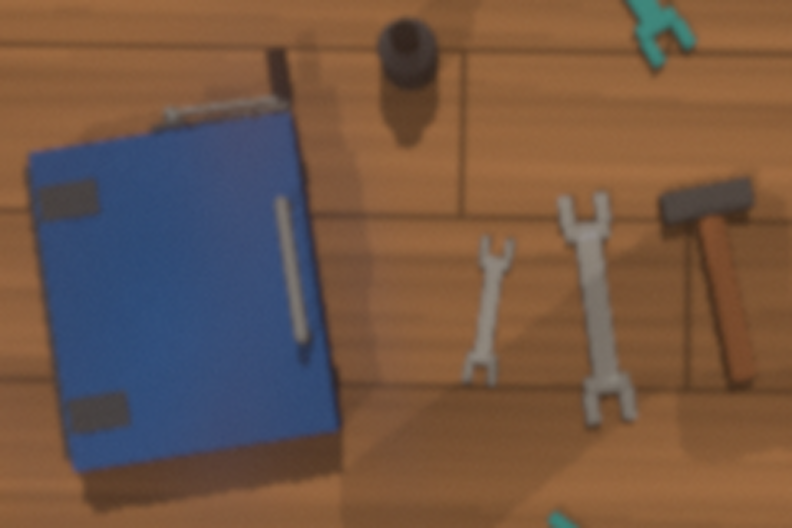

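Emit:
step_arm(series=[{"fingers": 0.3,"translation": [360,567,0],"spin": -0.085},{"fingers": 0.3,"translation": [360,567,0],"spin": -0.085},{"fingers": 0.3,"translation": [360,567,0],"spin": -0.085},{"fingers": 0.3,"translation": [360,567,0],"spin": -0.085},{"fingers": 0.3,"translation": [360,567,0],"spin": -0.085},{"fingers": 0.3,"translation": [360,567,0],"spin": -0.085},{"fingers": 0.3,"translation": [360,567,0],"spin": -0.085},{"fingers": 0.3,"translation": [360,567,0],"spin": -0.085},{"fingers": 0.3,"translation": [360,567,0],"spin": -0.085},{"fingers": 0.3,"translation": [360,567,0],"spin": -0.085},{"fingers": 0.3,"translation": [360,567,0],"spin": -0.085},{"fingers": 0.3,"translation": [360,567,0],"spin": -0.085}], newtons=30)

```text
time: 1.3
eef_pos: [0.4705, -0.0466, 0.2381]
ee_rot: [[0.176, -0.984, -0.0], [-0.984, -0.176, 0.002], [-0.002, -0.0, -1.0]]
contact_force: [1.1, -1.4, -1.2]
finger_gap: 0.0598
```

Emit:
step_arm(series=[{"fingers": 0.3,"translation": [38,59,0],"spin": 0},{"fingers": 0.3,"translation": [38,59,-20],"spin": 0},{"fingers": 0.3,"translation": [38,59,-50],"spin": 0},{"fingers": 0.3,"translation": [38,59,-80],"spin": 0},{"fingers": 0.3,"translation": [38,59,-110],"spin": 0},{"fingers": 0.3,"translation": [38,59,-131],"spin": 0},{"fingers": 0.3,"translation": [38,59,-131],"spin": 0},{"fingers": 0.9,"translation": [38,59,-131],"spin": 0},{"fingers": 1,"translation": [38,59,-131],"spin": 0},{"fingers": 1,"translation": [38,59,-131],"spin": 0},{"fingers": 1,"translation": [38,59,-131],"spin": 0},{"fingers": 1,"translation": [38,59,-131],"spin": 0}], newtons=30)

```text
time: 2.5
eef_pos: [0.5098, 0.0124, 0.1088]
ee_rot: [[0.176, -0.984, 0.003], [-0.984, -0.176, 0.002], [-0.001, -0.003, -1.0]]
contact_force: [-0.7, 2.0, 6.1]
finger_gap: 0.0108
```

```bash
python3 - <<'E'
from h import *
s=bot.sense();p=s["eef_pos"];print(p,s["contact_force"],s["finger_gap"])
# handle arc from current TCP: offsets (mm) of bar vs lid angle
ey=np.array([-np.sin(.177),np.cos(.177)])
f=lambda t:(-.207*np.cos(t)+.041*np.sin(t), .207*np.sin(t)+.041*np.cos(t))
for t in np.arange(0,1.6,.1).tolist()+[1.55,1.6]:
    a,b=f(t); a-=f(0)[0]; b-=f(0)[1]; print(round(t,2),(1000*np.r_[a*ey,b]).round())
E
```

```text
[0.50983145 0.01243057 0.10880527] [-0.71728486  1.99478219  6.13485483] 0.010794353010957866
0.0 [-0.  0.  0.]
0.1 [-1.  5. 20.]
0.2 [-2. 12. 40.]
0.3 [-4. 21. 59.]
0.4 [-6. 32. 77.]
0.5 [-8. 44. 94.]
0.6 [-10.  58. 110.]
0.7 [-13.  74. 124.]
0.8 [-16.  91. 136.]
0.9 [-19. 109. 147.]
1.0 [-23. 128. 155.]
1.1 [-26. 147. 162.]
1.2 [-30. 168. 167.]
1.3 [-34. 188. 169.]
1.4 [-37. 209. 170.]
1.5 [-41. 230. 168.]
1.55 [-43. 240. 167.]
1.6 [-45. 250. 165.]
```

Emit:
step_arm(series=[{"fingers": 1,"translation": [-1,5,20],"spin": 0},{"fingers": 1,"translation": [-2,12,40],"spin": 0},{"fingers": 1,"translation": [-4,21,59],"spin": 0},{"fingers": 1,"translation": [-6,32,77],"spin": 0},{"fingers": 1,"translation": [-8,44,94],"spin": 0},{"fingers": 1,"translation": [-10,58,110],"spin": 0},{"fingers": 1,"translation": [-13,74,124],"spin": 0},{"fingers": 1,"translation": [-16,91,136],"spin": 0},{"fingers": 1,"translation": [-19,109,147],"spin": 0},{"fingers": 1,"translation": [-23,128,155],"spin": 0},{"fingers": 1,"translation": [-26,147,162],"spin": 0},{"fingers": 1,"translation": [-26,147,162],"spin": 0}])

```text
time: 3.7
eef_pos: [0.4843, 0.1597, 0.2743]
ee_rot: [[0.178, -0.984, 0.007], [-0.984, -0.178, -0.0], [0.001, -0.007, -1.0]]
contact_force: [-2.8, -4.1, 10.0]
finger_gap: 0.0103
```

Emit:
step_arm(series=[{"fingers": 1,"translation": [-4,21,3],"spin": 0},{"fingers": 1,"translation": [-8,41,5],"spin": 0},{"fingers": 1,"translation": [-11,62,5],"spin": 0},{"fingers": 1,"translation": [-15,83,4],"spin": 0},{"fingers": 1,"translation": [-17,92,3],"spin": 0},{"fingers": 1,"translation": [-17,94,3],"spin": 0},{"fingers": 1,"translation": [-17,96,3],"spin": 0},{"fingers": 1,"translation": [-17,96,3],"spin": 0}])

```text
time: 4.5
eef_pos: [0.468, 0.2534, 0.2783]
ee_rot: [[0.177, -0.984, 0.008], [-0.984, -0.177, -0.005], [0.006, -0.007, -1.0]]
contact_force: [-0.5, -6.3, 5.8]
finger_gap: 0.0106
```

Emit:
step_arm(series=[{"fingers": 0.72,"translation": [0,0,0],"spin": 0},{"fingers": 0.72,"translation": [0,0,0],"spin": 0},{"fingers": 0.72,"translation": [0,0,0],"spin": 0},{"fingers": 0.72,"translation": [0,0,0],"spin": 0}])

```text
time: 4.9
eef_pos: [0.4677, 0.2534, 0.2778]
ee_rot: [[0.177, -0.984, 0.007], [-0.984, -0.177, -0.005], [0.006, -0.006, -1.0]]
contact_force: [0.7, -0.5, 0.3]
finger_gap: 0.024
```

```bash
python3 - <<'E'
from h import *
s=bot.sense();print(s["eef_pos"],s["contact_force"],s["finger_gap"])
a=[cv2.resize(bot.capture(n)[60:340,60:420],(800//2,311)) for n in("top","side")]
cv2.imwrite("pics/open1.png",np.hstack(a))
E
```

```text
[0.46770817 0.25338472 0.2778422 ] [ 0.67863111 -0.52682029  0.25442665] 0.023998559947413494
```

View pics/open1.png

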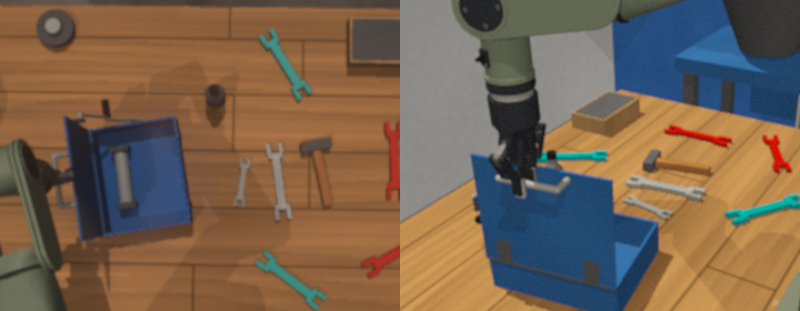

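Emit:
step_arm(series=[{"fingers": 0.72,"translation": [0,0,25],"spin": 0},{"fingers": 0.72,"translation": [0,0,50],"spin": 0},{"fingers": 0.72,"translation": [0,0,70],"spin": 0},{"fingers": 0.5,"translation": [2,-45,75],"spin": 0},{"fingers": 0.3,"translation": [4,-95,75],"spin": 0},{"fingers": 0.3,"translation": [6,-145,75],"spin": 0},{"fingers": 0.3,"translation": [8,-195,75],"spin": -0.036},{"fingers": 0.3,"translation": [10,-245,75],"spin": -0.036},{"fingers": 0.3,"translation": [12,-295,60],"spin": -0.036},{"fingers": 0.3,"translation": [14,-340,20],"spin": -0.036},{"fingers": 0.3,"translation": [16,-390,0],"spin": -0.036},{"fingers": 0.3,"translation": [16,-440,-30],"spin": -0.036}])

```text
time: 6.2
eef_pos: [0.4836, -0.1675, 0.2594]
ee_rot: [[0.142, -0.99, 0.009], [-0.99, -0.142, -0.006], [0.007, -0.008, -1.0]]
contact_force: [-0.2, 0.3, -0.0]
finger_gap: 0.06
```

```bash
python3 - <<'E'
from h import *
s=bot.sense();print(s["eef_pos"],s["contact_force"],s["finger_gap"])
im=bot.capture("top");cv2.imwrite("pics/topraw2.png",im);sd=bot.capture("side");cv2.imwrite("pics/sideraw2.png",sd)
cv2.imwrite("pics/open2.png",np.hstack([cv2.resize(im[120:290,100:240],(400,486)),cv2.resize(sd[150:330,120:300],(400,486))]))
E
```

```text
[ 0.48364941 -0.16752278  0.25939968] [-0.23539705  0.30599018 -0.04542526] 0.06003133414146974
```

View pics/open2.png

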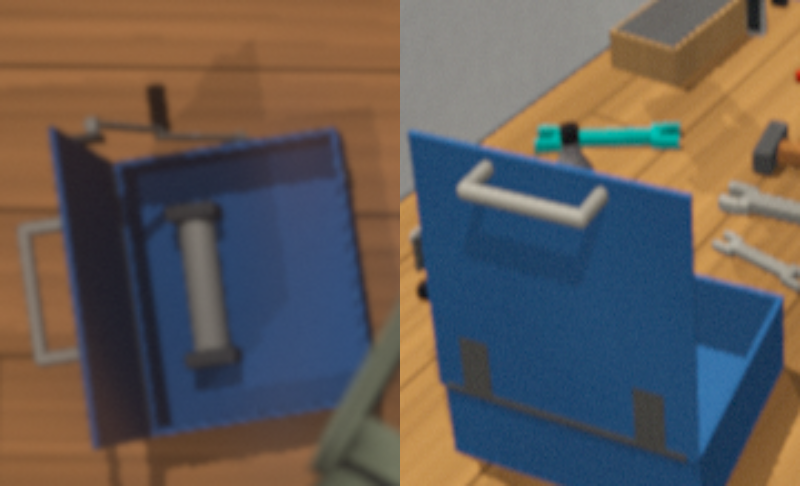

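```bash
python3 - <<'E'
from h import *
C=np.array([.4912,.1074]);y=.177;R=np.array([[np.cos(y),np.sin(y)],[-np.sin(y),np.cos(y)]])
f=lambda u,v,z:(R@(onz("top",(100+u*.35,120+v*.35),z)[:2]-C)).round(4)
for nm,u,v,z in [("c1",338,130,.075),("c2",372,342,.075),("rollerTL",168,207,.056),("rollerTR",217,203,.056),("rBL",187,365,.056),("rBR",240,360,.056),("knobend",155,85,.115),("knobin",160,128,.115)]: print(nm,f(u,v,z))
for k in((.178,-.045,.115),(.158,-.045,.115),(.198,-.045,.115)):
    print((R.T@[k[0],.11-.065]+C).round(4))
E
```

```text
c1 [ 0.1291 -0.1135]
c2 [-0.0806 -0.1141]
rollerTL [0.0837 0.0658]
rollerTR [0.0798 0.0173]
rBL [-0.0732  0.0701]
rBR [-0.0767  0.018 ]
knobend [0.1936 0.049 ]
knobin [0.1519 0.0503]
[0.6585 0.183 ]
[0.6388 0.1795]
[0.6782 0.1866]
```

Emit:
step_arm(series=[{"fingers": 0.3,"translation": [0,-40,-40],"spin": 0},{"fingers": 0.3,"translation": [0,-76,-70],"spin": 0},{"fingers": 0.3,"translation": [0,-76,-120],"spin": 0},{"fingers": 0.3,"translation": [0,-76,-170],"spin": 0},{"fingers": 0.3,"translation": [0,-76,-200],"spin": 0},{"fingers": 0.3,"translation": [0,-76,-200],"spin": 0}])

```text
time: 6.9
eef_pos: [0.4767, -0.2415, 0.05]
ee_rot: [[0.136, -0.991, -0.01], [-0.991, -0.136, 0.005], [-0.006, 0.01, -1.0]]
contact_force: [-0.8, 0.1, 0.3]
finger_gap: 0.0597
```

Emit:
step_arm(series=[{"fingers": 0.35,"translation": [7,-3,-15],"spin": 0},{"fingers": 0.35,"translation": [7,-3,-30],"spin": 0},{"fingers": 0.35,"translation": [7,-3,-40],"spin": 0},{"fingers": 0.35,"translation": [7,-3,-40],"spin": 0},{"fingers": 1,"translation": [7,-3,-40],"spin": 0},{"fingers": 1,"translation": [7,-3,-40],"spin": 0},{"fingers": 1,"translation": [7,-3,-40],"spin": 0},{"fingers": 1,"translation": [7,-3,-40],"spin": 0},{"fingers": 1,"translation": [7,-3,-40],"spin": 0},{"fingers": 1,"translation": [7,-3,-40],"spin": 0}], newtons=70)

```text
time: 7.9
eef_pos: [0.4845, -0.245, 0.0115]
ee_rot: [[0.136, -0.991, -0.009], [-0.991, -0.136, 0.004], [-0.005, 0.008, -1.0]]
contact_force: [-0.8, 1.8, 6.5]
finger_gap: 0.0196
```

Emit:
step_arm(series=[{"fingers": 1,"translation": [0,0,30],"spin": 0},{"fingers": 1,"translation": [0,0,75],"spin": 0},{"fingers": 1,"translation": [0,0,120],"spin": 0},{"fingers": 1,"translation": [3,45,135],"spin": 0},{"fingers": 1,"translation": [5,90,140],"spin": 0},{"fingers": 1,"translation": [7,140,140],"spin": 0.02},{"fingers": 1,"translation": [10,190,140],"spin": 0.04},{"fingers": 1,"translation": [12,240,140],"spin": 0.04},{"fingers": 1,"translation": [14,280,140],"spin": 0.04},{"fingers": 1,"translation": [15,306,140],"spin": 0.04},{"fingers": 1,"translation": [15,306,140],"spin": 0.04},{"fingers": 1,"translation": [15,306,140],"spin": 0.04}])

```text
time: 9.1
eef_pos: [0.4988, 0.0614, 0.1509]
ee_rot: [[0.177, -0.984, -0.01], [-0.984, -0.177, 0.003], [-0.004, 0.009, -1.0]]
contact_force: [-0.1, -0.2, -2.8]
finger_gap: 0.0201
```

```bash
python3 - <<'E'
from h import *
s=bot.sense();print(s["eef_pos"],s["contact_force"],s["finger_gap"])
a=[cv2.resize(i,(400,440)) for i in (bot.capture("top")[120:290,90:250],bot.capture("side")[130:310,120:290])]
cv2.imwrite("pics/carry.png",np.hstack(a))
E
```

```text
[0.49882585 0.06136527 0.15088325] [-0.11208598 -0.15415886 -2.84325366] 0.020060108732123452
```

View pics/carry.png

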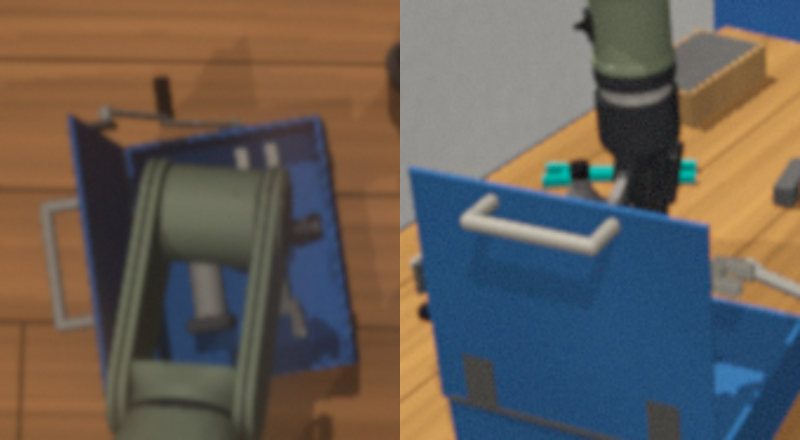

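Emit:
step_arm(series=[{"fingers": 1,"translation": [1,0,-35],"spin": 0},{"fingers": 1,"translation": [1,0,-75],"spin": 0},{"fingers": 1,"translation": [1,0,-105],"spin": 0},{"fingers": 1,"translation": [1,0,-120],"spin": 0},{"fingers": 1,"translation": [1,0,-128],"spin": 0},{"fingers": 1,"translation": [1,0,-132],"spin": 0},{"fingers": 1,"translation": [1,0,-133],"spin": 0},{"fingers": 1,"translation": [1,0,-133],"spin": 0}])

```text
time: 10.0
eef_pos: [0.5013, 0.0599, 0.0191]
ee_rot: [[0.174, -0.985, -0.007], [-0.985, -0.174, 0.003], [-0.004, 0.007, -1.0]]
contact_force: [-0.1, -0.1, -3.8]
finger_gap: 0.0197
```

Emit:
step_arm(series=[{"fingers": 1,"translation": [0,0,-2],"spin": 0},{"fingers": 1,"translation": [0,0,-2],"spin": 0},{"fingers": 0.55,"translation": [0,0,-2],"spin": 0},{"fingers": 0.55,"translation": [0,0,-2],"spin": 0},{"fingers": 0.55,"translation": [0,0,-2],"spin": 0},{"fingers": 0.55,"translation": [0,0,0],"spin": 0},{"fingers": 0.55,"translation": [0,0,40],"spin": 0},{"fingers": 0.55,"translation": [0,0,85],"spin": 0},{"fingers": 0.55,"translation": [0,0,130],"spin": 0},{"fingers": 0.55,"translation": [0,0,175],"spin": 0},{"fingers": 0.55,"translation": [0,0,200],"spin": 0}])

```text
time: 11.1
eef_pos: [0.5037, 0.0593, 0.2243]
ee_rot: [[0.174, -0.985, 0.001], [-0.985, -0.174, 0.001], [-0.001, -0.001, -1.0]]
contact_force: [1.0, 0.1, 0.4]
finger_gap: 0.0383
```

```bash
python3 - <<'E'
from h import *
for z in (.15,.2,.25,.3,.35,.4,.45): print(z,((proj("side",(.499,.061,z))-[120,130])*[400/170,440/180]).round())
im=cv2.imread("pics/topraw2.png"); g=cv2.cvtColor(im,cv2.COLOR_BGR2GRAY)
print(g[145:175,146:166])
C=np.array([.4912,.1074]);y=.177;R=np.array([[np.cos(y),np.sin(y)],[-np.sin(y),np.cos(y)]])
sub=im[140:180,135:190]; m=(cv2.GaussianBlur(g,(3,3),0)<52).astype(np.uint8); m[:140]=0;m[168:]=0;m[:,:145]=0;m[:,168:]=0
for c in cv2.findContours(m,0,2)[0]:
    q=cv2.minAreaRect(c); print(q,[(R@(onz("top",p,.12)[:2]-C)).round(4).tolist() for p in [q[0],*cv2.boxPoints(q)]])
a=[cv2.resize(i,(400,440)) for i in (bot.capture("top")[120:290,90:250],bot.capture("side")[60:300,120:340])]
cv2.imwrite("pics/rel.png",np.hstack(a))
E
```

```text
0.15 [249. 254.]
0.2 [246. 207.]
0.25 [242. 157.]
0.3 [238. 106.]
0.35 [234.  52.]
0.4 [230.  -5.]
0.45 [226. -64.]
[[115 115 115 115 115 112 112 111 111 111 112 110 109 110 111 110 110 110
  110 110]
 [119 119 120 119 117 115 113 114 113 113 114 112 114 114 113 114 115 115
  113 114]
 [118 119 118 116 114 113 111 111 110 111 111 112 112 112 112 112 114 113
  113 112]
 [114 114 116 114 113 111 106 102 100 101 102 108 111 112 113 113 113 113
  113 113]
 [111 112 112 111 107  99  91  83  80  80  85  96 107 111 112 111 112 112
  113 113]
 [107 109 108 107 100  83  67  57  53  56  61  78  99 108 110 110 111 110
  110 110]
 [104 106 105 105  95  73  51  41  39  41  46  67  91 104 107 108 106 107
  108 108]
 [104 104 105 102  94  71  47  38  38  36  42  63  91 101 105 105 104 105
  105 105]
 [104 104 104 102  94  75  51  39  38  37  41  62  87 101 105 105 106 105
  107 104]
 [106 106 106 105  98  76  52  38  36  37  41  57  85 102 106 108 106 107
  107 106]
 [109 109 107 106  99  82  56  38  37  35  39  54  79 101 108 109 108 109
  109 107]
 [109 109 109 108 104  89  61  40  37  36  35  49
[... 1060 characters left out ...]
0 112 113 113 112 113 111 105  95  89  88  86  86  86  84  84  83  82
   82  82]
 [111 111 111 112 111 111 109 106 100  95  96  95  94  94  93  92  91  92
   91  91]
 [110 109 111 111 111 109 108 102 100  97  97  95  96  95  95  93  91  92
   93  92]
 [110 112 110 110 110 109 105 101  96  94  94  93  92  93  87  84  83  84
   84  82]
 [112 110 109 109 108 104  99  92  87  85  84  83  81  78  73  69  67  66
   67  67]
 [109 104 101 100  98  94  89  78  72  68  66  63  61  57  55  52  50  48
   48  53]]
((154.91891479492188, 157.51351928710938), (13.480716705322266, 4.274373531341553), 80.53767395019531) [[0.1712, 0.0493], [0.1897, 0.0555], [0.1897, 0.0439], [0.1527, 0.0432], [0.1527, 0.0548]]
```

View pics/rel.png

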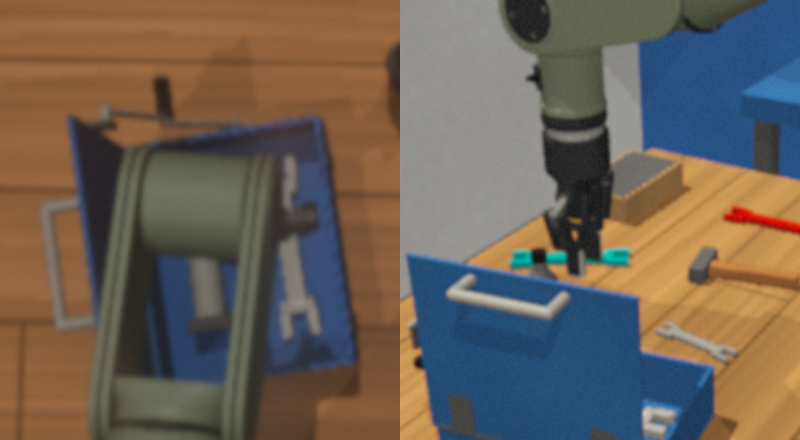

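Emit:
step_arm(series=[{"fingers": 0.47,"translation": [50,20,0],"spin": 0},{"fingers": 0.47,"translation": [95,45,0],"spin": 0},{"fingers": 0.47,"translation": [135,85,0],"spin": 0},{"fingers": 0.47,"translation": [162,129,0],"spin": 0},{"fingers": 0.47,"translation": [162,129,0],"spin": 0},{"fingers": 0.47,"translation": [162,129,0],"spin": 0},{"fingers": 0.47,"translation": [162,129,-30],"spin": 0},{"fingers": 0.47,"translation": [162,129,-60],"spin": 0}], newtons=30)

```text
time: 12.0
eef_pos: [0.6673, 0.1873, 0.1651]
ee_rot: [[0.174, -0.985, 0.007], [-0.985, -0.174, 0.001], [0.001, -0.007, -1.0]]
contact_force: [0.1, -0.4, -0.1]
finger_gap: 0.0451
```

Emit:
step_arm(series=[{"fingers": 0.47,"translation": [-1,1,-20],"spin": 0},{"fingers": 0.47,"translation": [-1,1,-38],"spin": 0},{"fingers": 0.47,"translation": [-1,1,-52],"spin": 0},{"fingers": 0.47,"translation": [-1,1,-52],"spin": 0},{"fingers": 1,"translation": [-1,1,-52],"spin": 0},{"fingers": 1,"translation": [-1,1,-52],"spin": 0},{"fingers": 1,"translation": [-1,1,-52],"spin": 0}])

```text
time: 12.7
eef_pos: [0.6672, 0.189, 0.1151]
ee_rot: [[0.174, -0.985, 0.01], [-0.985, -0.174, 0.002], [-0.0, -0.01, -1.0]]
contact_force: [-1.8, 3.0, 1.6]
finger_gap: 0.0163
```

Emit:
step_arm(series=[{"fingers": 1,"translation": [1,-5,3],"spin": 0},{"fingers": 1,"translation": [2,-10,5],"spin": 0},{"fingers": 1,"translation": [3,-15,7],"spin": 0},{"fingers": 1,"translation": [4,-20,9],"spin": 0},{"fingers": 1,"translation": [4,-25,11],"spin": 0},{"fingers": 1,"translation": [5,-30,13],"spin": 0},{"fingers": 1,"translation": [6,-35,14],"spin": 0},{"fingers": 1,"translation": [7,-39,15],"spin": 0},{"fingers": 1,"translation": [8,-44,16],"spin": 0},{"fingers": 1,"translation": [9,-49,16],"spin": 0},{"fingers": 1,"translation": [9,-49,16],"spin": 0}])

```text
time: 13.8
eef_pos: [0.6759, 0.1391, 0.1329]
ee_rot: [[0.174, -0.985, 0.009], [-0.985, -0.174, 0.001], [0.001, -0.009, -1.0]]
contact_force: [-5.1, 2.3, 6.0]
finger_gap: 0.0161
```

```bash
python3 - <<'E'
from h import *
s=bot.sense();print(s["eef_pos"],s["contact_force"],s["finger_gap"])
t=bot.capture("top");sd=bot.capture("side");cv2.imwrite("pics/sideraw3.png",sd)
cv2.imwrite("pics/unl.png",np.hstack([cv2.resize(i,(400,440)) for i in (t[120:290,90:250],sd[60:300,120:340])]))
E
```

```text
[0.67591554 0.1390866  0.13291155] [-5.09286099  2.34190919  5.99821474] 0.016145420656239556
```

View pics/unl.png

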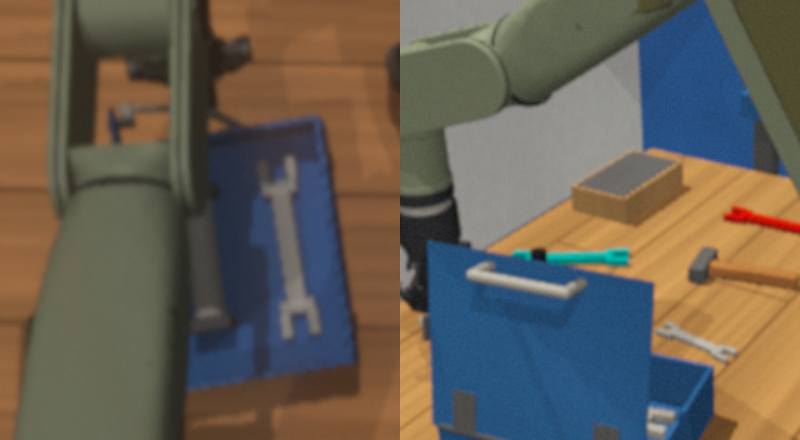

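Emit:
step_arm(series=[{"fingers": 0.5,"translation": [0,0,0],"spin": 0},{"fingers": 0.5,"translation": [0,0,0],"spin": 0},{"fingers": 0.5,"translation": [0,0,0],"spin": 0},{"fingers": 0.5,"translation": [0,0,40],"spin": 0},{"fingers": 0.5,"translation": [0,0,85],"spin": 0},{"fingers": 0.5,"translation": [0,-20,130],"spin": 0},{"fingers": 0.5,"translation": [-20,-60,175],"spin": 0},{"fingers": 0.5,"translation": [-40,-105,220],"spin": 0},{"fingers": 0.5,"translation": [-60,-150,250],"spin": 0},{"fingers": 0.5,"translation": [-90,-190,250],"spin": 0},{"fingers": 0.5,"translation": [-120,-230,250],"spin": 0}])

```text
time: 15.0
eef_pos: [0.5744, -0.0666, 0.3823]
ee_rot: [[0.174, -0.985, 0.014], [-0.985, -0.174, -0.001], [0.004, -0.014, -1.0]]
contact_force: [0.9, -0.7, 0.9]
finger_gap: 0.0426
```

```bash
python3 - <<'E'
from h import *
s=bot.sense();print(s["eef_pos"],s["contact_force"],s["finger_gap"])
t=bot.capture("top");sd=bot.capture("side");cv2.imwrite("pics/sideraw4.png",sd);cv2.imwrite("pics/topraw4.png",t)
C=np.array([.4912,.1074]);y=.177;R=np.array([[np.cos(y),np.sin(y)],[-np.sin(y),np.cos(y)]])
hv=cv2.cvtColor(sd,cv2.COLOR_BGR2HSV);m=cv2.inRange(hv,(0,0,120),(179,70,255));m[:150]=0;m[300:]=0;m[:,:140]=0;m[:,260:]=0
for c in cv2.findContours(m,0,2)[0]:
    if cv2.contourArea(c)>30: print("side",cv2.boundingRect(c),cv2.minAreaRect(c))
for th in (1.1,1.2,1.25,1.3,1.35,1.4,1.5):
    out=[]
    for xx in (-.055,0,.055):
        w=np.r_[R.T@[xx,.11-.207*np.cos(th)+.041*np.sin(th)]+C, .075+.207*np.sin(th)+.041*np.cos(th)]; out+=[proj("top",w).round(1),proj("side",w).round(1)]
    print(th,w[2].round(3),*out)
cv2.imwrite("pics/unl2.png",np.hstack([cv2.resize(i,(400,440),interpolation=2) for i in (t[120:290,90:250],sd[150:330,120:280])]))
E
```

```text
[ 0.57437689 -0.06655774  0.38225124] [ 0.9176004  -0.66422648  0.91723304] 0.04257423678212172
side (156, 202, 66, 20) ((188.3413543701172, 211.38143920898438), (64.85768127441406, 11.967668533325195), 10.203973770141602)
side (140, 150, 97, 50) ((187.99996948242188, 174.49998474121094), (95.99998474121094, 48.99999237060547), 0.0)
1.1 0.278 [152.5 239.4] [224.2 208.8] [149.1 216.7] [199.  204.2] [145.8 194.2] [174.6 199.7]
1.2 0.283 [143.5 240.7] [219.2 211.7] [140.2 218. ] [193.6 206.9] [136.9 195.4] [168.9 202.3]
1.25 0.284 [139.  241.4] [216.6 213.5] [135.7 218.7] [190.8 208.7] [132.4 196.1] [166.  204.1]
1.3 0.285 [134.6 242.1] [214.  215.7] [131.3 219.4] [188.  210.8] [128.  196.7] [163.  206.1]
1.35 0.286 [130.1 242.8] [211.4 218.2] [126.9 220.1] [185.2 213.2] [123.6 197.4] [160.  208.4]
1.4 0.286 [125.8 243.6] [208.7 220.9] [122.5 220.8] [182.3 215.9] [119.2 198.1] [156.9 210.9]
1.5 0.284 [117.2 245. ] [203.2 227.4] [114.  222.2] [176.6 222.1] [110.8 199.6] [150.9 217. ]
```

View pics/unl2.png

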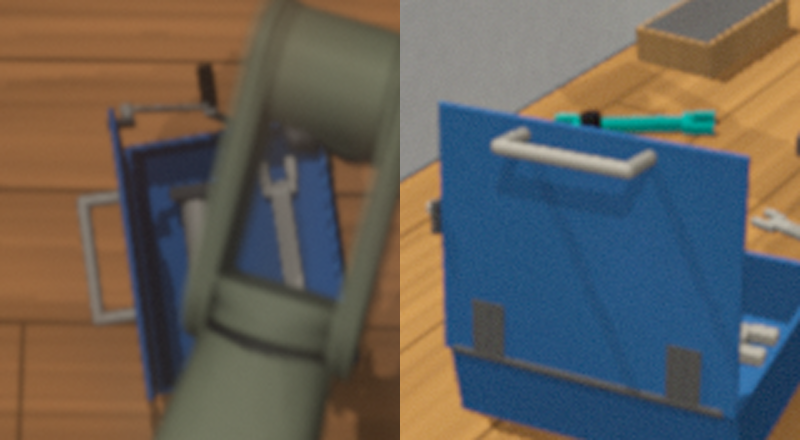

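Emit:
step_arm(series=[{"fingers": 0.72,"translation": [-18,45,0],"spin": 0},{"fingers": 0.72,"translation": [-35,90,0],"spin": 0},{"fingers": 0.72,"translation": [-50,135,0],"spin": 0},{"fingers": 0.72,"translation": [-65,180,0],"spin": 0},{"fingers": 0.72,"translation": [-80,225,0],"spin": 0},{"fingers": 0.72,"translation": [-92,260,0],"spin": 0},{"fingers": 0.72,"translation": [-100,281,0],"spin": 0},{"fingers": 0.72,"translation": [-100,281,0],"spin": 0},{"fingers": 0.72,"translation": [-100,281,0],"spin": 0},{"fingers": 0.72,"translation": [-100,281,-30],"spin": 0}])

```text
time: 16.1
eef_pos: [0.4753, 0.2114, 0.3559]
ee_rot: [[0.166, -0.986, 0.021], [-0.986, -0.166, -0.001], [0.005, -0.021, -1.0]]
contact_force: [0.9, -0.4, -0.4]
finger_gap: 0.0238
```

Emit:
step_arm(series=[{"fingers": 0.72,"translation": [-1,2,0],"spin": -0.0},{"fingers": 0.72,"translation": [-1,2,-25],"spin": 0},{"fingers": 0.72,"translation": [-1,2,-50],"spin": 0},{"fingers": 0.72,"translation": [-1,2,-70],"spin": 0},{"fingers": 0.72,"translation": [-1,2,-79],"spin": 0},{"fingers": 0.72,"translation": [-1,2,-79],"spin": 0}])

```text
time: 16.7
eef_pos: [0.4742, 0.2127, 0.2762]
ee_rot: [[0.165, -0.986, 0.019], [-0.986, -0.165, -0.002], [0.005, -0.019, -1.0]]
contact_force: [-0.2, 0.3, -0.1]
finger_gap: 0.0239
```

Emit:
step_arm(series=[{"fingers": 1,"translation": [0,0,0],"spin": 0},{"fingers": 1,"translation": [0,0,0],"spin": 0},{"fingers": 1,"translation": [0,0,0],"spin": 0},{"fingers": 1,"translation": [0,0,0],"spin": 0}], newtons=35)

```text
time: 17.1
eef_pos: [0.4752, 0.2126, 0.2777]
ee_rot: [[0.165, -0.986, 0.022], [-0.986, -0.165, -0.002], [0.005, -0.022, -1.0]]
contact_force: [0.5, -2.1, 3.0]
finger_gap: 0.0105
```

```bash
python3 - <<'E'
from h import *
s=bot.sense();p=s["eef_pos"];print(p,s["contact_force"],s["finger_gap"])
ey=np.array([-np.sin(.177),np.cos(.177)])
f=lambda t:np.array((-.207*np.cos(t)+.041*np.sin(t), .207*np.sin(t)+.041*np.cos(t)))
d=(p[:2]-[.5098,.0124])@ey; ts=np.linspace(1,1.55,551); t0=ts[np.argmin([abs(f(t)[0]-f(0)[0]-d) for t in ts])]; print("theta",t0)
for t in np.arange(t0,0,-.08).tolist()+[0]:
    a,b=f(t)-f(t0); print(round(t,2),(1000*np.r_[a*ey,b]).round())
E
```

```text
[0.47518548 0.21257045 0.27771477] [ 0.50780271 -2.1345987   2.9877208 ] 0.01051807217684316
theta 1.357
1.36 [-0.  0.  0.]
1.28 [  3. -17.  -1.]
1.2 [  6. -33.  -3.]
1.12 [  9. -49.  -7.]
1.04 [ 12. -65. -12.]
0.96 [ 14. -81. -18.]
0.88 [ 17. -95. -26.]
0.8 [  20. -110.  -34.]
0.72 [  22. -123.  -44.]
0.64 [  24. -136.  -55.]
0.56 [  26. -148.  -67.]
0.48 [  28. -159.  -80.]
0.4 [  30. -169.  -93.]
0.32 [  32. -177. -108.]
0.24 [  33. -185. -123.]
0.16 [  34. -191. -138.]
0.08 [  35. -196. -154.]
0 [  36. -200. -170.]
```

Emit:
step_arm(series=[{"fingers": 1,"translation": [3,-17,-1],"spin": 0},{"fingers": 1,"translation": [6,-33,-3],"spin": 0},{"fingers": 1,"translation": [9,-49,-7],"spin": 0},{"fingers": 1,"translation": [12,-65,-12],"spin": 0},{"fingers": 1,"translation": [14,-81,-18],"spin": 0},{"fingers": 1,"translation": [17,-95,-26],"spin": 0},{"fingers": 1,"translation": [20,-110,-34],"spin": 0},{"fingers": 1,"translation": [22,-123,-44],"spin": 0},{"fingers": 1,"translation": [24,-136,-55],"spin": 0},{"fingers": 1,"translation": [26,-148,-67],"spin": 0},{"fingers": 1,"translation": [28,-159,-80],"spin": 0},{"fingers": 1,"translation": [28,-159,-80],"spin": 0}])

```text
time: 18.3
eef_pos: [0.5035, 0.0516, 0.1954]
ee_rot: [[0.163, -0.986, 0.022], [-0.987, -0.163, -0.003], [0.007, -0.021, -1.0]]
contact_force: [1.7, -1.8, -2.6]
finger_gap: 0.0108
```

Emit:
step_arm(series=[{"fingers": 1,"translation": [2,-8,-11],"spin": 0},{"fingers": 1,"translation": [4,-16,-26],"spin": 0},{"fingers": 1,"translation": [5,-24,-41],"spin": 0},{"fingers": 1,"translation": [6,-30,-56],"spin": 0},{"fingers": 1,"translation": [7,-35,-70],"spin": 0},{"fingers": 1,"translation": [7,-37,-78],"spin": 0},{"fingers": 1,"translation": [8,-39,-84],"spin": 0},{"fingers": 1,"translation": [8,-39,-88],"spin": 0},{"fingers": 1,"translation": [8,-39,-90],"spin": 0},{"fingers": 1,"translation": [8,-39,-90],"spin": 0}])

```text
time: 19.3
eef_pos: [0.5106, 0.0125, 0.1076]
ee_rot: [[0.164, -0.986, 0.019], [-0.986, -0.165, -0.004], [0.007, -0.018, -1.0]]
contact_force: [-11.4, 0.4, 15.3]
finger_gap: 0.0108
```

Emit:
step_arm(series=[{"fingers": 0.5,"translation": [0,0,0],"spin": 0},{"fingers": 0.4,"translation": [0,0,0],"spin": 0},{"fingers": 0.4,"translation": [0,0,0],"spin": 0},{"fingers": 0.4,"translation": [0,0,25],"spin": 0},{"fingers": 0.4,"translation": [0,0,70],"spin": 0},{"fingers": 0.4,"translation": [0,0,120],"spin": 0},{"fingers": 0.4,"translation": [0,-50,130],"spin": 0},{"fingers": 0.4,"translation": [-20,-100,130],"spin": 0},{"fingers": 0.4,"translation": [-40,-150,130],"spin": 0},{"fingers": 0.4,"translation": [-60,-200,130],"spin": 0},{"fingers": 0.4,"translation": [-60,-250,130],"spin": 0},{"fingers": 0.4,"translation": [-60,-250,130],"spin": 0}])

```text
time: 20.5
eef_pos: [0.4501, -0.2423, 0.2379]
ee_rot: [[0.159, -0.987, 0.02], [-0.987, -0.159, -0.008], [0.011, -0.019, -1.0]]
contact_force: [-1.1, 0.6, 0.4]
finger_gap: 0.0513
```

```bash
python3 - <<'E'
from h import *
s=bot.sense();print(s["time"],s["eef_pos"],s["contact_force"])
t=bot.capture("top");sd=bot.capture("side")
a,b=cv2.imread("pics/topraw0.png"),cv2.imread("pics/sideraw0.png")
for n,x in (("top0",a),("top",t),("side0",b),("side",sd)):
    m=cv2.inRange(cv2.cvtColor(x,cv2.COLOR_BGR2HSV),(100,120,60),(130,255,255))
    if "top" in n: m[:,:100]=0;m[300:]=0;m[:,240:]=0
    else: m[:230]=0;m[350:]=0;m[:,:100]=0;m[:,300:]=0
    c=max(cv2.findContours(m,0,2)[0],key=cv2.contourArea); print(n,cv2.boundingRect(c),cv2.contourArea(c),cv2.minAreaRect(c))
cv2.imwrite("pics/end.png",np.hstack([cv2.resize(i,(400,400),interpolation=2) for i in (t[110:330,90:370],sd[150:350,120:350])]))
E
```

```text
20.5 [ 0.45005508 -0.24234143  0.23792957] [-1.09529804  0.62139835  0.41725283]
top0 (141, 170, 91, 101) 5868.0 ((184.783935546875, 217.77459716796875), (95.86073303222656, 79.9826889038086), 80.90972137451172)
top (141, 170, 91, 101) 5912.5 ((184.81484985351562, 217.88198852539062), (95.7894515991211, 80.09896087646484), 81.08507537841797)
side0 (140, 236, 152, 110) 10095.0 ((215.50648498535156, 286.47540283203125), (145.2647705078125, 94.41700744628906), 14.743562698364258)
side (140, 236, 152, 110) 10094.5 ((215.60137939453125, 286.12347412109375), (145.02806091308594, 94.9274673461914), 15.068490028381348)
```

View pics/end.png

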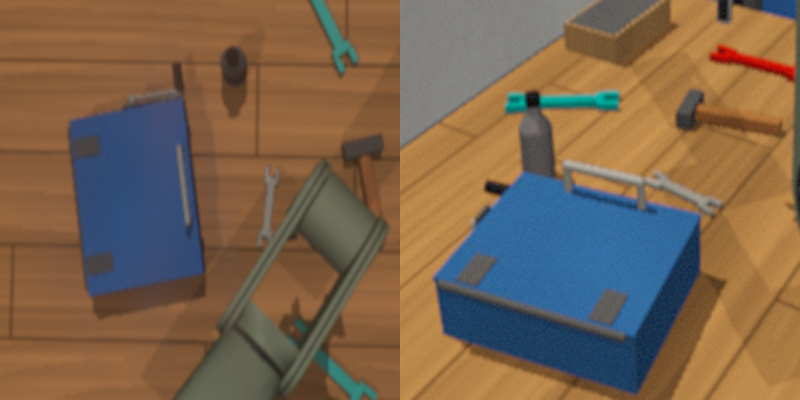

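The lid is shut: its outline matches the starting pictures to within a pixel. The knob is back near the free edge, the other objects are in place, and the arm is clear.

```bash
python3 -c "
from plant import bot
print(bot.hand_in())"
```

```text
the job is handed in; nothing more can be done
None
```

The big spanner is in the chest with the lid shut, and I handed the job in at about 20.6 s on the robot's clock, against the 72 s limit. The hand-in reported no verdict.

- **Opening:** I raised the lid by its handle to the end stop and let go. It then stood by itself with the stay straight.
- **Spanner:** I laid it on the chest floor on the free-edge side of the roller, about 47 mm from the chest's centre line. The picture after release showed it lying along the chest, clear of the roller.
- **Unlocking:** I moved the knob about 50 mm towards chest -y. The lid sank to about 1.36 rad and stayed there.
- **Closing:** I lowered the lid by its handle at about 0.8 rad/s or slower until it met its stop, pressing with about 15 N.

**Last checks:** the chest outline with the lid shut matches the starting pictures to within a pixel in both views, and the knob is back at its folded position. The hammer, small spanner and oil bottle look unmoved by eye, though I did not measure them. The arm stood clear, with about 1 N of force reading.

**Not checked:** I could not see inside once the lid was shut. The last sight of the spanner and roller was after unlocking, when both lay where they should. I had no reading of the stay angle, so "locked" and "unlocked" come from the pictures and how far the knob moved. One measurement disagreed slightly: the chest's corners with the lid open came out about 3 to 6 mm from my first estimate, which the clearances allowed for.

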